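# Hasp the carrying box and hold it up

## Task

Fasten the white carrying box: swing the steel hasp on its lid down over the catch on the box's front until it hangs flat against it. Then lift the box by the wooden handle on its lid about 10 cm clear of the worktop and keep it level and still; finish while holding it in the air, without putting it down. Do not lift the box before it is fastened, and do not disturb the other things.

Things in the scene. Friction and masses are not known exactly. Their poses are not given: they have to be found in the camera images.
- caddy: Loose white carrying box with hinged lid, 160 mm long (its y), 110 mm deep (x), 87 mm high with lid, 0.5 to 0.8 kg, weight centred under the handle. Origin: centre of its underside, z up; its front (catch, hasp) looks along its -x, roughly to the robot's left. A fixed mug stand 0.3 m tall (middle near x 0.64, y 0.07, 0.1 m to either side) stands behind it to the left: pass in front of that.
- lid_handle (a point): Middle of the wooden carrying handle on the lid: a straight bar 14 mm thick and 14 mm high, 118 mm long, parallel to the box's long side (box y), on two 10 mm steel posts 50 mm either side of this point. The bar's underside is 27 mm above the lid's top; this point is the bar's centre, 34 mm above the lid's top, 121 mm above the box's underside.
- lid (a joint): Angle of the lid about its hinge on the box's back rim: 0 shut, grows as its front rises, to 1.9. It weighs 0.25 kg and swings freely, so lifting by the handle opens it unless the hasp is over the catch; with the hasp on, it still plays about 0.04.
- hasp (a joint): Steel hasp's angle about its hinge on the lid's front edge (axis along box y): 0 hanging straight down over the catch; 1.57 sticking straight out; about 3.1 up. Starts between 1.0 and 1.8. Stays where it is left (stiff hinge, 0.02 N m: under 1 N at its tip moves it). Swing it down by pushing its free end from above, then in towards the box.
- hasp_hinge (a point): Middle of the hasp's hinge axis, 8.5 mm in front of the box's front face and 79 mm above its underside.
- hasp_tip (a point): Middle of the hasp's free end, 50 mm from its hinge. The hasp is a steel plate 40 mm wide, 3 mm thick, with a slot 20 mm wide from 22 to 36.5 mm from the hinge; at the free end the plate is bent outwards (away from the box when closed) into a finger tab 40 mm wide that ends 14 mm out from the plate's middle in a rounded edge 6 mm thick.
- catch (a point): Outer end of the catch, a steel tongue 14 mm wide and 5 mm thick that stands 13 mm out of the middle of the box's front, 49.5 mm above its underside; it passes through the hasp's slot.
- tin: Bystander: low food tin, 75 mm across, 58 mm high. Origin at the centre of its underside.
- garlic: Bystander: garlic bulb, about 53 mm across and high. Origin at its underside.
- spice_jar: Bystander: glass spice jar with a dark cap, 41 mm across, 105 mm high. Origin at the centre of its underside.

How it is judged:
By the outcome, as a careful person would: the job done as asked, in the order asked, and still so for the second after the job is handed in, while the arm keeps its last pose, push and grip.
It also fails if it takes over 48 s, if anything falls off the work surface, if the arm or the gripper's body presses on something with over 40 N, if the wrist force passes 120 N, or if a joint passes its speed limit or range.

## Robot

A 7-joint arm with a two-finger parallel gripper is mounted at the origin on a cart in front of the work surface, level with it; the furniture and walls round the work are solid. World frame = base frame: x ahead of the robot, y to its left, z up, the work surface at z = 0. Lengths are in m, angles in rad, forces in N, time in s.
With the tool pointing down it reaches from about 0.4 to 0.875 m from the base axis. Payload 19.3 kg.
Tool frame: the origin (TCP) lies between the finger pads; the fingertips stand bot.tcp_to_tips ahead of it and the grasp point (between the pads) is the TCP (bot.tcp_to_tips is the distance from the TCP to the fingertips, in m); z points along the fingers, y is the line along which they close (so a half turn about z gives the same grasp; the last joint's range is limited). The gripper opens to 85 mm and grips with 20 to 120 N. Pads are 22 mm wide; open, the fingers measure 114 mm over their backs; the gripper's body (76 mm by 85 mm) begins 54 mm behind the grasp point. The pads swing forward as they close: fully open they stand 13 mm farther back than shut.
Start: joints at [-1.344, 0.521, -0.036, 1.599, 0.021, 1.021, -0.113], TCP at [0.183, 0.598, 0.228] pointing down, gripper open.
Joint ranges: [-2.91, 2.91], [-0.3, 2.13], [-1.5, 1.42], [0.17, 2.43], [-1.26, 4.41], [0.16, 1.93], [-2.52, 2.52]. Speed limits (rad/s): [1.89, 1.89, 2.39, 2.39, 3.01, 3.01, 3.01].

## Interface

Orientations are given as [roll, pitch, yaw] about the fixed x, y, z axes, in that order (R = Rz(yaw) Ry(pitch) Rx(roll)).
In Python, from workcell import telemetry, grab_frame, bot gives the robot as it stands. The module is installed in compiled form; this text tells all that it offers.
- The arm moves only by the shell command python3 -m crank 'ROWS' [FORCE]. ROWS is text: rows parted by semicolons, each of 7 numbers parted by spaces: the finger opening in m, from 0 to 0.0854, then the shift along the tool's x, y, z in m, then the turn, a rotation vector about the tool's x, y, z in degrees. A call has exactly 8 rows; each row shifts and turns the commanded pose from where the row before left it, along the tool's axes as they then stand; what a row does not reach is not made up. A row lasts 1/12 s, in which the tool goes at most 41.7 mm and 7.16 degrees, less where a joint would pass 70% of its speed; a pose out of reach is approached as far as the arm can. A call with a gripper value outside its range is refused whole. The fingers move at their own pace and stop on an object; FORCE is the grip in N (left out, the last holds). Time passes only in rows, so rows that do not move let the fingers close, or fill a call up. It gives the time, the measured TCP pose, the force, the opening and the grip force at its end, in the units of the state.
- telemetry.observe(): the state, without advancing time (a new reading comes with each control period).
- grab_frame(name): name is "side" or "top"; returns a dict with "pixels" (420x560x3 uint8, red, green, blue), "depth" (420x560 float32, m along the optical axis (not along the pixel's ray), 0 where there is no reading), "vertical_fov" (degrees; the focal length in pixels is half the picture's height over the tangent of half this angle, whatever the lens; pixels are square), "cx", "cy" (the principal point, pixels), "R" (3x3) and "t" (3): a world point X has camera coordinates R X + t. Camera axes: x right, y down, z forward; pixel columns grow to the right and rows downward; lengths in m; the calibration is good to about 2 mm. A picture is of the moment at which its call begins.
- bot.job_done(): hands the job in; it is judged then, once.
The state is a dict: "clock": time; "qpos": joint angles; "qd": joint speeds; "joint_efforts": joint torques, N m; "position": TCP position; "tool_rot": TCP orientation; "force": force on the tool from outside, world axes, zero at the start; "moment": the same for the moment, N m; "grip_width": finger opening in m; "finger_force": force on a finger pad.
Only numpy, scipy, OpenCV 4.12 (cv2) and the standard library are available. Lean on these libraries where they do the work, as an engineer would, in place of code of your own. Each camera call takes 0.05 s, during which the arm holds its last target. There are 200 camera calls.

## Working session

There is one attempt and no reset: what is moved stays moved. The work goes in short steps, Python scripts to look and compute and a shell command to move; the robot and the scene stay as the last step left them, time stands still between calls to the robot, and variables do not carry over. Pictures are saved under pics/ and viewed, at most 10 in all, crops included, and the job is handed in when it is done.

```bash
mkdir -p pics
python3 - <<'E'
from workcell import telemetry, grab_frame, bot
import cv2,numpy as np
s=telemetry.observe();print(s,bot.tcp_to_tips)
ims=[]
for n in("side","top"):
    f=grab_frame(n);np.savez(f"{n}0.npz",**f);print(n,f["vertical_fov"],f["cx"],f["cy"],f["R"],f["t"])
    cv2.imwrite(f"pics/{n}0.png",f["pixels"][:,:,::-1])
E
```

```text
{'clock': 0.0, 'qpos': array([-1.34423231,  0.52199315, -0.03633382,  1.59997253,  0.02120082,
        1.02109   , -0.11278877]), 'qd': array([ 0.00024581,  0.00189465, -0.00012743, -0.00115101,  0.00125987,
       -0.0003929 , -0.00025351]), 'joint_efforts': array([ 1.39630952e-04, -9.27105761e+01,  1.98016025e+00, -3.69935310e+01,
        1.78931036e-02,  8.16576445e-03, -2.48149021e-06]), 'position': array([0.18270394, 0.59736479, 0.22765136]), 'tool_rot': array([-3.14051711e+00,  7.33100672e-05,  2.84483529e+00]), 'force': array([ 0.15396582, -0.17168956, -0.03414865]), 'moment': array([ 0.02145161, -0.02214163, -0.07551001]), 'finger_force': 0.0, 'grip_width': 0.08523190259065037} 0.019
side 55.884513882872135 281.78215797123005 211.78907087709365 [[-0.98576303 -0.16808805  0.0042012 ]
 [-0.14675506  0.84792232 -0.5094023 ]
 [ 0.08206214 -0.5027665  -0.86051825]] [0.57733276 0.16422456 1.17601603]
top 54.61878529040477 276.37655245714797 201.81930573620238 [[-0.0167169  -0.9996714  -0.01943276]
 [-0.98901738  0.01938701 -0.14652223]
 [ 0.14685083  0.01676994 -0.98901648]] [0.01429845 0.60248012 1.00571859]
```

View pics/side0.png

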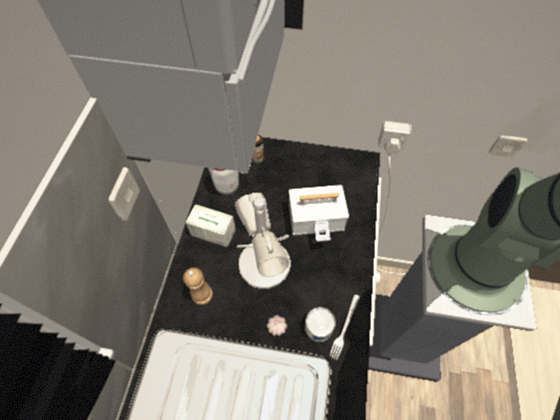

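View pics/top0.png

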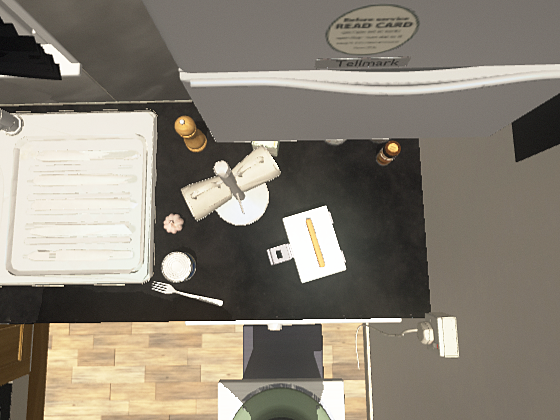

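The side view shows the box at about (318,210), with its orange handle at (319,197) and the hasp at (322,231) pointing down in the image. The top view shows the handle at (315,242), the hasp at (281,255) and the mug stand at (235,190).

```bash
cat > h.py <<'E'
import numpy as np,cv2
def load(f): return np.load(f)
def pts(f):
    F=210/np.tan(np.radians(float(f["vertical_fov"])/2)); d=f["depth"]; v,u=np.mgrid[:420,:560]
    c=np.stack([(u-f["cx"])/F*d,(v-f["cy"])/F*d,d],-1)
    return (c-f["t"])@f["R"]
def hsv(f): return cv2.cvtColor(np.ascontiguousarray(f["pixels"]),cv2.COLOR_RGB2HSV)
E
python3 - <<'E'
from h import *
np.set_printoptions(precision=4,suppress=True)
for n,roi in(("top",(slice(195,290),slice(262,352))),("side",(slice(180,245),slice(283,352)))):
    f=load(n+"0.npz");P=pts(f)[roi];H=hsv(f)[roi]
    m=(H[...,0]<25)&(H[...,1]>110)&(H[...,2]>90)&(P[...,2]>.1)
    q=P[m];print(n,"handle",m.sum(),q.mean(0),np.median(q,0));w=np.linalg.svd(q[:,:2]-q[:,:2].mean(0))[2][0];print(" dir",w,np.ptp((q[:,:2]-q[:,:2].mean(0))@w))
    l=(np.abs(P[...,2]-.087)<.008)&(H[...,1]<60)&(H[...,2]>140)
    n_,lab,st,ce=cv2.connectedComponentsWithStats(l.astype(np.uint8));k=1+st[1:,4].argmax()
    q=P[lab==k];print(" lid",len(q),q.mean(0));r=cv2.minAreaRect((q[:,:2]*1000).astype(np.float32));print(r,cv2.boxPoints(r))
    m2=(P[...,2]>.02)&(lab!=k)
    if n=="top":
        hs=P[30:75,0:32];z=hs[...,2];
        print((z[::3,::2]*1000).astype(int))
        b=hs[z>.03];print(b.min(0),b.max(0))
E
python3 - <<'E'
import cv2,numpy as np
a=cv2.imread('pics/top0.png')[195:290,255:355];b=cv2.imread('pics/side0.png')[175:250,275:355]
cv2.imwrite('pics/c.png',np.hstack([cv2.resize(a,(400,380),interpolation=2),cv2.resize(b,(400,380),interpolation=2)]))
E
```

```text
top handle 198 [ 0.4951 -0.0859  0.1269] [ 0.4961 -0.085   0.127 ]
 dir [-0.9627 -0.2707] 0.11527384575004491
 lid 2905 [ 0.4917 -0.0856  0.0864]
((491.812255859375, -82.27621459960938), (163.1276092529297, 132.141357421875), 15.452107429504395) [[ 395.5933  -40.325 ]
 [ 430.8001 -167.6899]
 [ 588.0312 -124.2274]
 [ 552.8244    3.1375]]
[[ 0 -1  1  1 -1  0  0  1  0 -2 -1  1 87 85 86 87]
 [-4 -1  1 -4 -2  0  0  1 -1  0  1 -1 84 86 84 85]
 [ 2  0 -2  0 -1  0  2  1  0 -2  0  1 85 87 87 88]
 [ 0  3  0  0  1 -2  3  0  1  1 -2  1  0 88 85 87]
 [ 1 -2  2  0  0 -1 -4  1 -1 -1  0  3  2 83 86 84]
 [ 1 -1  2 -2  0  1 -4  0  0 -1 -3 -3 -1 -1 88 86]
 [ 0  0  0 -2  0  1 -2  0 -3  0 -1  2  0 82 83 86]
 [ 1 -3 -1  0 -1  0  0 67 71 72 72 77 78 82 83 84]
 [-3  2 -1 70 58 59 64 62 71 68 71 76 79 84 86 85]
 [ 2 -1  1 72 56 59 57  1 -2  0 70 72 77 80 84 85]
 [-1  1 -2  0 66 60 55 62  1  1 71 74 76 77 84 84]
 [-1  0  0 -5 70 61 59 59  0 68 70 72 75 78 79 -1]
 [ 1  1 -1  0 65 69 58 63 61 67 67  1  0 -1  0 -1]
 [-2 -2  1 -3  2 65 -1  0  0  0  1  0 -2  0  0  1]
 [ 0  1  0  1  1 -2  0  0 -1  0  0 -1  1 -3  0 -5]]
[ 0.4442 -0.0373  0.0551] [0.5387 0.0283 1.0832]
side handle 46 [ 0.4908 -0.0841  0.1259] [ 0.4896 -0.0841  0.1257]
 dir [0.9642 0.2652] 0.10575614358979227
 lid 1617 [ 0.4919 -0.0804  0.0872]
((490.5388488769531, -82.5843505859375), (164.388427734375, 134.7473907470703), 16.404010772705078) [[ 392.6635  -41.1655]
 [ 430.7173 -170.4279]
 [ 588.4142 -124.0032]
 [ 550.3604    5.2592]]
```

View pics/c.png

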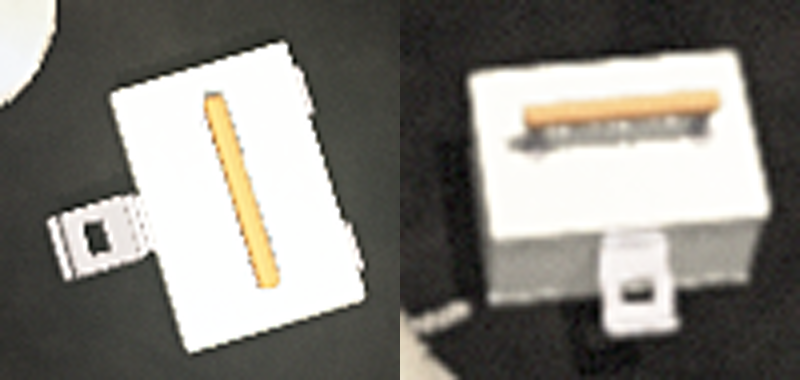

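The box centre comes out at about (0.4925, -0.085). Its long axis is about 15.6° from world x and its front faces (-0.269, 0.963). The hasp is at about 1.1 rad, with its tab end near (0.462, 0.025, 0.069). These fit the given sizes, so I'll move over with closed fingers.

```bash
python3 - <<'E'
from h import *
f=load("top0.npz");P=pts(f).reshape(-1,3)
u=np.array([.963,.269]);fr=np.array([-.269,.963]);c=np.array([.4925,-.0851])
d=P[:,:2]-c;a=d@u;b=d@fr
m=(P[:,2]>.1)&(P[:,2]<.35)&(abs(a)<.16)&(abs(b)<.2)&~((abs(a)<.07)&(abs(b)<.02))
q=np.c_[a,b,P[:,2]][m];print(len(q));print(q[np.argsort(np.hypot(np.maximum(abs(q[:,0])-.08,0),np.maximum(abs(q[:,1])-.06,0)))][:6].round(3))
E
python3 -m crank '0 -.0272 -.0292 0 0 0 0;0 -.0272 -.0292 0 0 0 0;0 -.0272 -.0292 0 0 0 0;0 -.0272 -.0292 0 0 0 0;0 -.0272 -.0292 0 0 0 0;0 -.0272 -.0292 0 0 0 0;0 -.0272 -.0292 0 0 0 0;0 -.0272 -.0292 0 0 0 0'
python3 -m crank '0 -.0272 -.0292 0 0 0 0;0 -.0272 -.0292 0 0 0 0;0 -.0272 -.0292 0 0 0 0;0 -.0272 -.0292 0 0 0 0;0 -.0272 -.0292 0 0 0 0;0 -.0272 -.0292 0 0 0 0;0 -.0272 -.0292 0 0 0 0;0 -.0272 -.0292 0 0 0 0'
python3 -m crank '0 0 0 0 0 0 -6.5;0 0 0 0 0 0 -6.5;0 0 0 0 0 0 -6.5;0 0 0 0 0 0 -6.5;0 0 0 0 0 0 -6.6;0 0 0 0 0 0 0;0 0 0 0 0 0 0;0 0 0 0 0 0 0'
```

```text
496
[[0.16  0.058 0.211]
 [0.16  0.065 0.211]
 [0.16  0.067 0.203]
 [0.159 0.074 0.207]
 [0.16  0.067 0.212]
 [0.159 0.072 0.201]]
clock: 0.77
position: [0.3229, 0.3087, 0.2281]
tool_rot: [-3.142, -0.0, 2.845]
force: [0.9, 1.1, 0.6]
grip_width: 0.0001
finger_force: 0.0
clock: 1.43
position: [0.4626, 0.0216, 0.2283]
tool_rot: [3.142, 0.0, 2.845]
force: [1.8, 1.0, -0.1]
grip_width: -0.0001
finger_force: 0.0
clock: 2.1
position: [0.4622, 0.0235, 0.2281]
tool_rot: [-3.142, -0.0, -2.874]
force: [0.6, 0.1, -0.0]
grip_width: -0.0004
finger_force: 0.0
```

```bash
python3 -m crank '0 0 0 .022 0 0 0;0 0 0 .022 0 0 0;0 0 0 .022 0 0 0;0 0 0 .022 0 0 0;0 0 0 .022 0 0 0;0 0 0 .022 0 0 0;0 0 0 0 0 0 0;0 0 0 0 0 0 0'
python3 -m crank '0 0 0 .005 0 0 0;0 0 0 .005 0 0 0;0 0 0 .005 0 0 0;0 0 0 .005 0 0 0;0 0 0 .005 0 0 0;0 0 0 .005 0 0 0;0 0 0 .005 0 0 0;0 0 0 0 0 0 0'
python3 - <<'E'
from workcell import grab_frame
import cv2,numpy as np
o=[]
for n,(r0,r1,c0,c1) in(("side",(175,250,275,375)),("top",(195,290,245,355))):
    f=grab_frame(n);np.savez(n+"1.npz",**f);o.append(cv2.resize(f["pixels"][r0:r1,c0:c1,::-1],(400,340),interpolation=2))
cv2.imwrite('pics/d.png',np.hstack(o))
E
```

```text
clock: 2.77
position: [0.4619, 0.0235, 0.096]
tool_rot: [-3.142, -0.002, -2.871]
force: [-0.2, -0.0, 0.4]
grip_width: -0.0003
finger_force: 0.0
clock: 3.43
position: [0.4619, 0.0235, 0.0603]
tool_rot: [3.141, -0.001, -2.87]
force: [-0.5, -0.1, 0.6]
grip_width: 0.0002
finger_force: 0.0
```

View pics/d.png

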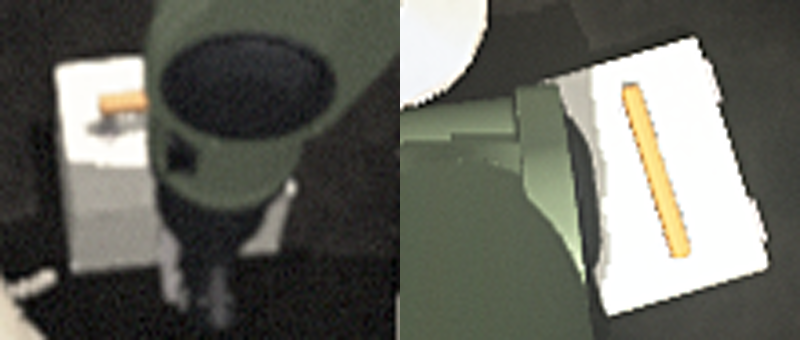

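```bash
python3 -m crank '0 0 .005 0 0 0 0;0 0 .005 0 0 0 0;0 0 0 .006 0 0 0;0 0 0 .006 0 0 0;0 0 0 .006 0 0 0;0 0 0 .002 0 0 0;0 0 0 0 0 0 0;0 0 0 0 0 0 0'
python3 -m crank '0 0 -.004 0 0 0 0;0 0 -.004 0 0 0 0;0 0 -.004 0 0 0 0;0 0 -.004 0 0 0 0;0 0 -.004 0 0 0 0;0 0 -.003 0 0 0 0;0 0 0 0 0 0 0;0 0 0 0 0 0 0'
python3 -m crank '0 0 -.001 0 0 0 0;0 0 -.001 0 0 0 0;0 0 -.001 0 0 0 0;0 0 0 0 0 0 0;0 0 0 0 0 0 0;0 0 0 0 0 0 0;0 0 0 0 0 0 0;0 0 0 0 0 0 0'
```

```text
clock: 4.2
position: [0.4594, 0.0331, 0.0409]
tool_rot: [3.142, -0.001, -2.87]
force: [-1.0, -0.2, -0.4]
grip_width: 0.0
finger_force: 0.5
clock: 4.87
position: [0.466, 0.0107, 0.0413]
tool_rot: [-3.141, 0.0, -2.87]
force: [0.7, -0.5, -0.9]
grip_width: 0.0003
finger_force: 0.0
clock: 5.53
position: [0.4666, 0.0082, 0.0412]
tool_rot: [3.142, -0.0, -2.869]
force: [-0.6, 0.6, -2.1]
grip_width: -0.0002
finger_force: 0.8
```

```bash
python3 -m crank '0 0 -.001 0 0 0 0;0 0 -.001 0 0 0 0;0 0 0 0 0 0 0;0 0 0 0 0 0 0;0 0 0 0 0 0 0;0 0 0 0 0 0 0;0 0 0 0 0 0 0;0 0 0 0 0 0 0'
python3 -m crank '0 0 -.001 0 0 0 0;0 0 -.001 0 0 0 0;0 0 0 0 0 0 0;0 0 0 0 0 0 0;0 0 0 0 0 0 0;0 0 0 0 0 0 0;0 0 0 0 0 0 0;0 0 0 0 0 0 0'
python3 -m crank '0 0 -.001 0 0 0 0;0 0 0 0 0 0 0;0 0 0 0 0 0 0;0 0 0 0 0 0 0;0 0 0 0 0 0 0;0 0 0 0 0 0 0;0 0 0 0 0 0 0;0 0 0 0 0 0 0'
```

```text
clock: 6.2
position: [0.4672, 0.0062, 0.0412]
tool_rot: [-3.141, 0.0, -2.869]
force: [-0.9, -0.4, -0.9]
grip_width: -0.0001
finger_force: 0.3
clock: 6.87
position: [0.4677, 0.0043, 0.0412]
tool_rot: [-3.141, 0.0, -2.869]
force: [0.3, 0.8, -1.1]
grip_width: -0.0002
finger_force: 0.4
clock: 7.53
position: [0.468, 0.0034, 0.0412]
tool_rot: [-3.142, -0.0, -2.869]
force: [-0.4, 0.7, -1.4]
grip_width: 0.0003
finger_force: 0.8
```

```bash
python3 -m crank '0 0 -.001 0 0 0 0;0 0 0 0 0 0 0;0 0 0 0 0 0 0;0 0 0 0 0 0 0;0 0 0 0 0 0 0;0 0 0 0 0 0 0;0 0 0 0 0 0 0;0 0 0 0 0 0 0'
python3 -m crank '0 0 -.001 0 0 0 0;0 0 0 0 0 0 0;0 0 0 0 0 0 0;0 0 0 0 0 0 0;0 0 0 0 0 0 0;0 0 0 0 0 0 0;0 0 0 0 0 0 0;0 0 0 0 0 0 0'
python3 - <<'E'
from h import *
from workcell import grab_frame
for n in("top",):
    f=grab_frame(n);P=pts(f);H=hsv(f)
    m=(H[...,0]<25)&(H[...,1]>110)&(H[...,2]>90)&(P[...,2]>.1)&(P[...,2]<.15)&(abs(P[...,0]-.49)<.1)&(abs(P[...,1]+.085)<.06)
    print(m.sum(),P[m].mean(0))
E
```

```text
clock: 8.2
position: [0.4682, 0.0024, 0.0412]
tool_rot: [-3.142, 0.0, -2.87]
force: [-0.6, 1.2, -0.0]
grip_width: 0.0001
finger_force: 0.6
clock: 8.87
position: [0.4685, 0.0014, 0.0412]
tool_rot: [-3.142, -0.0, -2.869]
force: [-0.7, 1.9, -1.0]
grip_width: -0.0003
finger_force: 0.7
207 [ 0.50258849 -0.11679893  0.12657526]
```

```bash
python3 -m crank '0 0 .008 0 0 0 0;0 0 .012 0 0 0 0;0 0 .03 0 0 0 0;0 0 .04 0 0 0 0;0 0 .04 0 0 0 0;0 0 .04 0 0 0 0;0 0 .02 0 0 0 0;0 0 0 0 0 0 0'
python3 - <<'E'
from h import *
from workcell import grab_frame
def hd(f):
    P=pts(f);H=hsv(f)
    m=(H[...,0]<25)&(H[...,1]>110)&(H[...,2]>90)&(P[...,2]>.1)&(P[...,2]<.15)&(abs(P[...,0]-.49)<.1)&(abs(P[...,1]+.085)<.07)
    q=P[m];w=np.linalg.svd(q[:,:2]-q[:,:2].mean(0))[2][0];print(m.sum(),q.mean(0),w)
hd(load("top1.npz"))
o=[]
for n,(r0,r1,c0,c1) in(("side",(170,245,275,375)),("top",(195,290,255,365))):
    f=grab_frame(n);np.savez(n+"2.npz",**f);hd(f);o.append(cv2.resize(f["pixels"][r0:r1,c0:c1,::-1],(400,340),interpolation=2))
cv2.imwrite('pics/e.png',np.hstack(o))
E
```

```text
clock: 9.58
position: [0.4158, 0.1897, 0.0412]
tool_rot: [3.14, 0.0, -2.863]
force: [-0.9, 0.2, 0.1]
grip_width: -0.0
finger_force: 0.0
212 [ 0.49457316 -0.08591869  0.12681822] [-0.96318332 -0.26884547]
55 [ 0.50227389 -0.11442492  0.12596027] [0.96618013 0.2578681 ]
198 [ 0.50294223 -0.11669371  0.12693911] [-0.96348154 -0.26777475]
```

View pics/e.png

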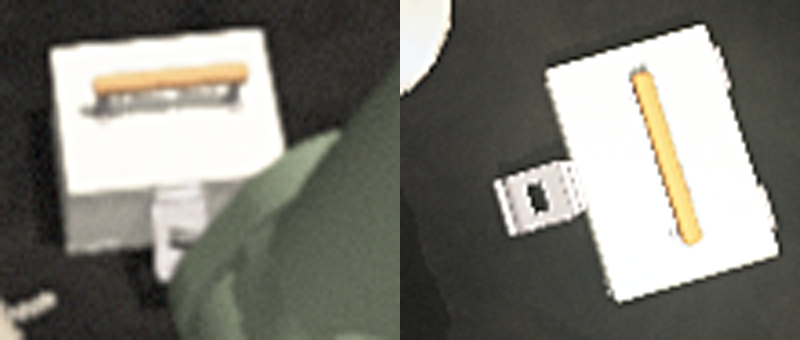

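Run:
```python
from h import *
from workcell import telemetry
u=np.array([.963,.269]);fr=np.array([-.269,.963])
for n in("top0","top2","side2","side0"):
    f=load(n+".npz");P=pts(f).reshape(-1,3);c=np.array([.4925,-.0851])
    if '2' in n: c=c-.0317*fr
    d=P[:,:2]-c;a=d@u;b=d@fr
    print(n)
    for lo in np.arange(.048,.125,.006):
        m=(abs(a)<.024)&(b>=lo)&(b<lo+.006)&(P[:,2]>.02)&(P[:,2]<.11)
        if m.sum()>3: print(round(lo*1000+3),m.sum(),np.percentile(P[m,2]*1000,[10,50,90]).round(),(np.percentile(a[m],[2,98])*1000).round())
f=load("top2.npz");P=pts(f).reshape(-1,3)
print(telemetry.observe()["position"])
```

```text
top0
51 48 [85. 87. 89.] [-22.  23.]
57 39 [82. 84. 86.] [-19.  19.]
63 38 [79. 82. 85.] [-17.  18.]
69 40 [75. 77. 80.] [-18.  19.]
75 38 [71. 73. 75.] [-18.  18.]
81 32 [68. 71. 73.] [-18.  20.]
87 20 [64. 68. 69.] [-19.  20.]
93 25 [62. 64. 66.] [-19.  19.]
99 39 [58. 62. 64.] [-17.  19.]
105 40 [58. 60. 63.] [-18.  20.]
111 38 [65. 68. 71.] [-17.  19.]
top2
51 50 [83. 86. 88.] [-22.  22.]
57 39 [80. 84. 86.] [-18.  17.]
63 39 [76. 81. 84.] [-18.  18.]
69 42 [72. 74. 76.] [-18.  19.]
75 41 [66. 68. 72.] [-18.  19.]
81 22 [62. 64. 66.] [-18.  20.]
87 24 [54. 58. 60.] [-18.  19.]
93 39 [52. 54. 58.] [-19.  19.]
99 38 [49. 51. 53.] [-17.  20.]
105 37 [53. 57. 59.] [-17.  19.]
111 9 [55. 56. 59.] [-16.  17.]
side2
51 62 [33. 83. 89.] [-23.  24.]
57 31 [80. 84. 87.] [-18.  18.]
63 34 [74. 79. 84.] [-19.  17.]
69 36 [68. 73. 77.] [-19.  18.]
75 27 [65. 69. 71.] [-19.  18.]
81 11 [60. 64. 67.] [-7. 19.]
87 12 [55. 57. 63.] [-1. 16.]
93 14 [50. 53. 57.] [ 2. 17.]
105 6 [57. 59. 62.] [10. 19.]
side0
51 68 [36. 82. 89.] [-23.  24.]
57 30 [81. 84. 87.] [-18.  16.]
63 32 [77. 80. 84.] [-20.  16.]
69 35 [72. 77. 80.] [-19.  16.]
75 28 [69. 73. 76.] [-20.  17.]
81 20 [67. 71. 74.] [-20.  18.]
87 18 [65. 68. 70.] [-20.  19.]
93 25 [61. 64. 66.] [-19.  16.]
99 26 [60. 62. 65.] [-18.  17.]
105 10 [65. 68. 70.] [-12.  18.]
111 19 [66. 69. 71.] [-19.  15.]
[0.41698944 0.18533048 0.0411988 ]
```

The hasp only dropped to about 0.94 rad. The tapered fingertip slid off the tab, and the inward push then slid the box 32 mm. I'll go back over the plate further in, push it down properly, then push in.

```bash
python3 -m crank '0 0 0 -.035 0 0 0;0 0 0 -.025 0 0 0;0 0 -.036 0 0 0 0;0 0 -.036 0 0 0 0;0 0 -.036 0 0 0 0;0 0 -.036 0 0 0 0;0 0 -.036 0 0 0 0;0 0 -.033 0 0 0 0'
python3 -m crank '0 0 0 0 0 0 0;0 0 0 .008 0 0 0;0 0 0 .008 0 0 0;0 0 0 .008 0 0 0;0 0 0 .005 0 0 0;0 0 0 .005 0 0 0;0 0 0 .005 0 0 0;0 0 0 0 0 0 0'
python3 -m crank '0 0 -.002 .002 0 0 0;0 0 -.002 .002 0 0 0;0 0 -.002 .001 0 0 0;0 0 -.002 .001 0 0 0;0 0 -.002 .001 0 0 0;0 0 -.002 .001 0 0 0;0 0 -.002 .001 0 0 0;0 0 0 0 0 0 0'
python3 - <<'E'
from h import *
from workcell import telemetry,grab_frame
p=telemetry.observe()["position"];d=p[:2]-[.501,-.1156];print(d@[.963,.269],d@[-.269,.963],p[2])
f=grab_frame("top");P=pts(f);H=hsv(f)
m=(H[...,0]<25)&(H[...,1]>110)&(H[...,2]>90)&(P[...,2]>.1)&(P[...,2]<.15)&(abs(P[...,0]-.49)<.1)&(abs(P[...,1]+.1)<.07)
print(m.sum(),P[m].mean(0))
E
```

```text
clock: 10.35
position: [0.4746, -0.0243, 0.1013]
tool_rot: [-3.141, -0.0, -2.872]
force: [0.9, 0.6, -0.7]
grip_width: -0.0
finger_force: 0.0
clock: 11.02
position: [0.4742, -0.0203, 0.0612]
tool_rot: [3.141, -0.001, -2.869]
force: [-0.1, 0.2, -0.5]
grip_width: 0.0002
finger_force: 0.0
clock: 11.68
position: [0.4785, -0.0346, 0.0531]
tool_rot: [-3.141, 0.0, -2.87]
force: [-1.2, -0.5, -0.1]
grip_width: -0.0001
finger_force: 0.0
0.00015245237909352442 0.08401891903516345 0.05308292034194452
32 [ 0.4556025  -0.13160674  0.12677105]
```

```bash
python3 -m crank '0 0 0 -.008 0 0 0;0 0 .012 0 0 0 0;0 0 .012 0 0 0 0;0 0 .006 .008 0 0 0;0 0 0 .006 0 0 0;0 0 0 .006 0 0 0;0 0 0 0 0 0 0;0 0 0 0 0 0 0'
python3 -m crank '0 0 -.004 0 0 0 0;0 0 -.004 0 0 0 0;0 0 -.004 0 0 0 0;0 0 -.002 0 0 0 0;0 0 -.002 0 0 0 0;0 0 0 0 0 0 0;0 0 0 0 0 0 0;0 0 0 0 0 0 0'
python3 -m crank '0 0 -.002 0 0 0 0;0 0 -.002 0 0 0 0;0 0 -.002 0 0 0 0;0 0 -.002 0 0 0 0;0 0 0 0 0 0 0;0 0 0 0 0 0 0;0 0 0 0 0 0 0;0 0 0 0 0 0 0'
python3 - <<'E'
from h import *
from workcell import telemetry,grab_frame
p=telemetry.observe()["position"];d=p[:2]-[.501,-.1156];print(d@[.963,.269],d@[-.269,.963],p[2])
f=grab_frame("top");P=pts(f);H=hsv(f)
m=(H[...,0]<25)&(H[...,1]>110)&(H[...,2]>90)&(P[...,2]>.1)&(P[...,2]<.15)&(abs(P[...,0]-.49)<.1)&(abs(P[...,1]+.1)<.07)
q=P[m];print(m.sum(),q.mean(0),((q[:,:2]-[.501,-.1156])@[-.269,.963]).mean())
E
```

```text
clock: 12.4
position: [0.4702, -0.006, 0.0407]
tool_rot: [-3.141, -0.001, -2.87]
force: [-0.9, -0.4, -0.3]
grip_width: 0.0002
finger_force: 0.0
clock: 13.07
position: [0.4747, -0.0207, 0.0413]
tool_rot: [-3.142, 0.0, -2.869]
force: [0.2, -1.7, 1.5]
grip_width: -0.0001
finger_force: 0.7
clock: 13.73
position: [0.4768, -0.0283, 0.0412]
tool_rot: [3.142, 0.0, -2.869]
force: [0.7, 0.5, 0.1]
grip_width: 0.0002
finger_force: 0.1
0.00018846636324747779 0.09053000469465626 0.04120491869333057
99 [ 0.47664773 -0.12563059  0.12710965] -0.00310869892473029
```

```bash
python3 -m crank '0 0 -.001 0 0 0 0;0 0 -.001 0 0 0 0;0 0 -.001 0 0 0 0;0 0 -.001 0 0 0 0;0 0 0 0 0 0 0;0 0 0 0 0 0 0;0 0 0 0 0 0 0;0 0 0 0 0 0 0'
python3 -m crank '0 0 -.001 0 0 0 0;0 0 -.001 0 0 0 0;0 0 -.001 0 0 0 0;0 0 0 0 0 0 0;0 0 0 0 0 0 0;0 0 0 0 0 0 0;0 0 0 0 0 0 0;0 0 0 0 0 0 0'
python3 - <<'E'
from h import *
from workcell import telemetry,grab_frame
p=telemetry.observe()["position"];d=p[:2]-[.501,-.1156];print(d@[.963,.269],d@[-.269,.963],p[2])
f=grab_frame("top");P=pts(f);H=hsv(f)
m=(H[...,0]<25)&(H[...,1]>110)&(H[...,2]>90)&(P[...,2]>.1)&(P[...,2]<.15)&(abs(P[...,0]-.49)<.1)&(abs(P[...,1]+.1)<.07)
q=P[m];print(m.sum(),q.mean(0),((q[:,:2]-[.501,-.1156])@[-.269,.963]).mean())
E
```

```text
clock: 14.45
position: [0.4779, -0.0323, 0.0412]
tool_rot: [-3.142, 0.0, -2.869]
force: [0.7, 0.1, 0.3]
grip_width: -0.0003
finger_force: 0.0
clock: 15.12
position: [0.4787, -0.0352, 0.0412]
tool_rot: [-3.142, 0.0, -2.869]
force: [0.5, 0.1, 0.0]
grip_width: -0.0001
finger_force: 0.0
0.00020130484944456633 0.08345390829351707 0.04120257698720548
40 [ 0.45801342 -0.13094578  0.12699484] -0.0032145952251136423
```

```bash
python3 -m crank '0 0 -.001 0 0 0 0;0 0 -.001 0 0 0 0;0 0 0 0 0 0 0;0 0 0 0 0 0 0;0 0 0 0 0 0 0;0 0 0 0 0 0 0;0 0 0 0 0 0 0;0 0 0 0 0 0 0'
python3 -m crank '0 0 -.001 0 0 0 0;0 0 -.001 0 0 0 0;0 0 0 0 0 0 0;0 0 0 0 0 0 0;0 0 0 0 0 0 0;0 0 0 0 0 0 0;0 0 0 0 0 0 0;0 0 0 0 0 0 0'
python3 - <<'E'
from h import *
from workcell import telemetry,grab_frame
p=telemetry.observe()["position"];d=p[:2]-[.501,-.1156];print(d@[.963,.269],d@[-.269,.963],p[2])
f=grab_frame("top");P=pts(f);H=hsv(f)
m=(H[...,0]<25)&(H[...,1]>110)&(H[...,2]>90)&(P[...,2]>.1)&(P[...,2]<.15)&(abs(P[...,0]-.49)<.1)&(abs(P[...,1]+.1)<.07)
q=P[m];print(m.sum(),q.mean(0),((q[:,:2]-[.501,-.1156])@[-.269,.963]).mean())
E
```

```text
clock: 15.83
position: [0.4793, -0.0371, 0.0412]
tool_rot: [-3.142, 0.0, -2.869]
force: [-0.1, -0.7, 0.3]
grip_width: 0.0004
finger_force: 0.0
clock: 16.5
position: [0.4798, -0.039, 0.0412]
tool_rot: [-3.142, 0.0, -2.869]
force: [0.0, -0.2, 0.2]
grip_width: 0.0001
finger_force: 0.0
0.00019869207146604135 0.07943005133781757 0.04121618252610312
20 [ 0.45394603 -0.13313443  0.12682038] -0.004228136624301997
```

```bash
python3 -m crank '0 0 .01 0 0 0 0;0 0 .02 0 0 0 0;0 0 .03 -.02 0 0 0;0 0 .03 -.03 0 0 0;0 0 .03 -.03 0 0 0;0 0 .04 -.03 0 0 0;0 0 .04 -.03 0 0 0;0 0 0 0 0 0 0'
python3 - <<'E'
from h import *
from workcell import grab_frame
u=np.array([.963,.269]);fr=np.array([-.269,.963]);c=np.array([.501,-.1156])
o=[]
for n,(r0,r1,c0,c1) in(("side",(170,245,275,375)),("top",(195,290,255,365))):
    f=grab_frame(n);np.savez(n+"3.npz",**f);o.append(cv2.resize(f["pixels"][r0:r1,c0:c1,::-1],(400,340),interpolation=2))
    P=pts(f).reshape(-1,3);d=P[:,:2]-c;a=d@u;b=d@fr;print(n)
    for lo in np.arange(.048,.125,.004):
        m=(abs(a)<.022)&(b>=lo)&(b<lo+.004)&(P[:,2]>.015)&(P[:,2]<.11)
        if m.sum()>3: print(round(lo*1000+2),m.sum(),np.percentile(P[m,2]*1000,[10,50,90]).round(),(np.percentile(a[m],[2,98])*1000).round())
cv2.imwrite('pics/f.png',np.hstack(o))
E
```

```text
clock: 17.22
position: [0.4293, 0.147, 0.1738]
tool_rot: [3.138, 0.005, -2.862]
force: [1.7, 1.1, -0.0]
grip_width: 0.0
finger_force: 0.0
side
50 56 [19. 73. 88.] [-20.  22.]
54 18 [81. 85. 87.] [-19.  20.]
58 28 [68. 81. 86.] [-19.  15.]
62 53 [58. 70. 81.] [-20.  16.]
66 37 [38. 50. 66.] [-17.  19.]
70 28 [31. 37. 44.] [-16.  18.]
74 11 [32. 34. 35.] [-12.  18.]
78 10 [34. 36. 36.] [-11.  16.]
82 13 [33. 34. 37.] [-10.  16.]
top
50 30 [84. 86. 90.] [-21.  21.]
54 31 [83. 85. 88.] [-20.  19.]
58 25 [80. 83. 87.] [-16.  17.]
62 24 [79. 82. 84.] [-17.  19.]
66 33 [58. 65. 80.] [-19.  19.]
70 28 [38. 42. 50.] [-18.  19.]
74 25 [29. 32. 36.] [-17.  19.]
78 24 [31. 33. 35.] [-18.  19.]
82 26 [32. 35. 38.] [-18.  20.]
86 10 [32. 35. 37.] [-17.  16.]
```

View pics/f.png

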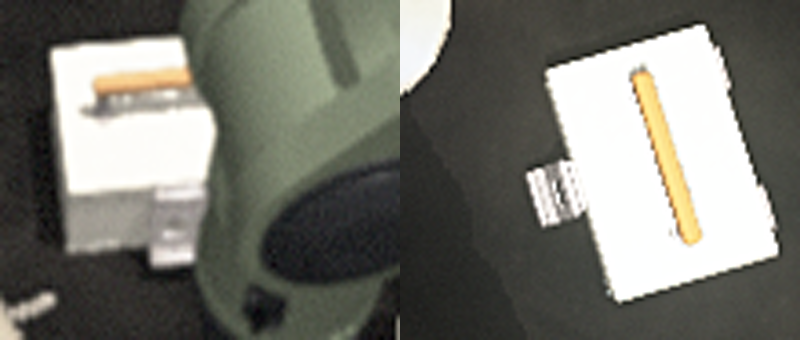

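The hasp is nearly down: its tab end is at f≈86 mm, against about 78 mm when closed. Pushing in the middle brings the finger up against the catch's end, so I'll push the plate's lower edge 20 mm to the side of the catch.

```bash
python3 -m crank '0 .004 -.033 .028 0 0 0;0 .004 -.033 .028 0 0 0;0 .004 -.033 .028 0 0 0;0 .004 -.033 .028 0 0 0;0 .005 -.033 .028 0 0 0;0 0 -.01 0 0 0 0;0 0 -.008 0 0 0 0;0 0 0 0 0 0 0'
python3 -m crank '0 0 -.004 0 0 0 0;0 0 -.003 0 0 0 0;0 0 -.002 0 0 0 0;0 0 -.002 0 0 0 0;0 0 -.002 0 0 0 0;0 0 -.001 0 0 0 0;0 0 0 0 0 0 0;0 0 0 0 0 0 0'
python3 - <<'E'
from h import *
from workcell import telemetry,grab_frame
p=telemetry.observe()["position"];d=p[:2]-[.501,-.1156];print(d@[.963,.269],d@[-.269,.963],p[2])
E
```

```text
clock: 17.98
position: [0.4579, -0.0368, 0.036]
tool_rot: [-3.141, -0.001, -2.872]
force: [0.1, -0.4, 0.4]
grip_width: 0.0002
finger_force: 0.0
clock: 18.65
position: [0.4619, -0.0478, 0.0365]
tool_rot: [3.141, 0.001, -2.868]
force: [-2.6, 4.6, 7.0]
grip_width: 0.0003
finger_force: 3.2
-0.019466794975986797 0.07578167518527411 0.03650204167976101
```

```bash
python3 -m crank '0 0 0 -.001 0 0 0;0 0 0 -.001 0 0 0;0 0 0 -.001 0 0 0;0 0 0 -.001 0 0 0;0 0 0 0 0 0 0;0 0 0 0 0 0 0;0 0 0 0 0 0 0;0 0 0 0 0 0 0'
python3 -m crank '0 0 -.001 0 0 0 0;0 0 -.001 0 0 0 0;0 0 0 0 0 0 0;0 0 0 0 0 0 0;0 0 0 0 0 0 0;0 0 0 0 0 0 0;0 0 0 0 0 0 0;0 0 0 0 0 0 0'
python3 - <<'E'
from h import *
from workcell import telemetry,grab_frame
p=telemetry.observe()["position"];d=p[:2]-[.501,-.1156];print(d@[.963,.269],d@[-.269,.963],p[2])
f=grab_frame("top");P=pts(f);H=hsv(f)
m=(H[...,0]<25)&(H[...,1]>110)&(H[...,2]>90)&(P[...,2]>.1)&(P[...,2]<.15)&(abs(P[...,0]-.49)<.1)&(abs(P[...,1]+.1)<.07)
q=P[m];print(m.sum(),q.mean(0),((q[:,:2]-[.501,-.1156])@[-.269,.963]).mean())
E
```

```text
clock: 19.32
position: [0.4616, -0.0488, 0.0399]
tool_rot: [-3.142, -0.0, -2.869]
force: [0.4, 0.2, 0.3]
grip_width: -0.0
finger_force: 0.0
clock: 19.98
position: [0.4622, -0.0507, 0.04]
tool_rot: [-3.142, 0.0, -2.869]
force: [0.2, -0.3, 1.1]
grip_width: 0.0002
finger_force: 0.0
-0.019920120365721404 0.07297211779904615 0.039977659399842436
52 [ 0.54724765 -0.11170513  0.12724561] -0.008689856686893278
```

```bash
python3 -m crank '0 0 .01 0 0 0 0;0 0 .03 0 0 0 0;0 0 .04 -.03 0 0 0;0 0 .04 -.035 0 0 0;0 0 .04 -.035 0 0 0;0 0 .04 -.035 0 0 0;0 0 .04 -.02 0 0 0;0 0 .04 0 0 0 0'
python3 - <<'E'
from h import *
from workcell import grab_frame,telemetry
o=[]
for n,(r0,r1,c0,c1) in(("side",(170,245,275,375)),("top",(195,290,255,365))):
    f=grab_frame(n);np.savez(n+"4.npz",**f);o.append(cv2.resize(f["pixels"][r0:r1,c0:c1,::-1],(400,340),interpolation=2))
    P=pts(f);H=hsv(f)
    m=(H[...,0]<25)&(H[...,1]>110)&(H[...,2]>90)&(P[...,2]>.1)&(P[...,2]<.15)&(abs(P[...,0]-.49)<.1)&(abs(P[...,1]+.1)<.07)
    q=P[m];w=np.linalg.svd(q[:,:2]-q[:,:2].mean(0))[2][0];w=w*np.sign(w[0]);print(n,m.sum(),q.mean(0),w)
    if n=="side": P1=P
    else: c=q.mean(0)[:2];u=w;fr=np.array([-w[1],w[0]])
for P in(P1,P):
    P=P.reshape(-1,3);d=P[:,:2]-c;a=d@u;b=d@fr;print()
    for lo in np.arange(.052,.105,.004):
        m=(abs(a)<.022)&(b>=lo)&(b<lo+.004)&(P[:,2]>.015)&(P[:,2]<.11)
        if m.sum()>3: print(round(lo*1000+2),m.sum(),np.percentile(P[m,2]*1000,[10,50,90]).round(),(np.percentile(a[m],[2,98])*1000).round())
print(telemetry.observe()["position"],c)
cv2.imwrite('pics/g.png',np.hstack(o))
E
```

```text
clock: 20.7
position: [0.3965, 0.1874, 0.1692]
tool_rot: [3.14, 0.005, -2.87]
force: [1.1, 1.0, 0.4]
grip_width: -0.0001
finger_force: 0.0
side 57 [ 0.50496677 -0.12222523  0.12571722] [0.95740755 0.28874   ]
top 198 [ 0.50600217 -0.12418149  0.12652402] [0.95925299 0.2825486 ]

54 30 [26. 83. 89.] [-20.  21.]
58 20 [82. 84. 87.] [-18.  14.]
62 42 [58. 76. 84.] [-19.  15.]
66 51 [48. 61. 72.] [-20.  16.]
70 39 [34. 41. 52.] [-21.  14.]
74 17 [32. 34. 39.] [-20.  16.]
78 10 [34. 35. 37.] [-20.  10.]
82 16 [33. 36. 38.] [-20.  13.]
86 7 [35. 37. 38.] [-12.  14.]

54 38 [81. 86. 88.] [-21.  21.]
58 22 [83. 84. 87.] [-18.  13.]
62 24 [80. 82. 84.] [-19.  16.]
66 36 [61. 71. 83.] [-21.  17.]
70 24 [42. 47. 59.] [-21.  16.]
74 28 [32. 37. 41.] [-20.  17.]
78 24 [30. 33. 35.] [-20.  17.]
82 25 [31. 34. 36.] [-20.  17.]
86 18 [33. 35. 38.] [-18.  17.]
[0.39446599 0.1914811  0.16673577] [ 0.50600217 -0.12418149]
```

View pics/g.png

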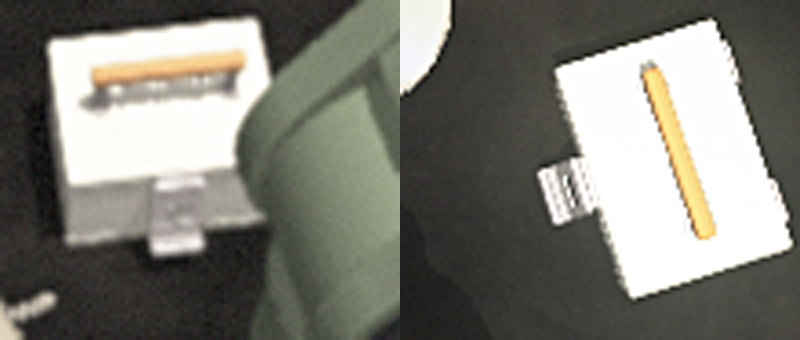

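Run:
```python
from h import *
from workcell import grab_frame,telemetry
p=telemetry.observe()["position"];f=grab_frame("side");P=pts(f)
F=210/np.tan(np.radians(float(f["vertical_fov"])/2))
for z in(.05,0,-.019):
    c=f["R"]@(p+[0,0,z])+f["t"];print(z,c[:2]/c[2]*F+[f["cx"],f["cy"]])
q=P.reshape(-1,3);m=(np.hypot(*(q[:,:2]-p[:2]).T)<.05)&(q[:,2]>.06)
print(p,m.sum(),np.sort(q[m,2])[:10])
fr=np.array([-.28,.96])
for lo in np.arange(p[2]-.03,p[2]+.06,.006):
    k=m&(q[:,2]>=lo)&(q[:,2]<lo+.006)
    if k.sum():b=(q[k,:2]-p[:2])@fr;a=(q[k,:2]-p[:2])@[.96,.28];print((lo-p[2]).round(3),k.sum(),b.min().round(4),b.max().round(4),a.min().round(4),a.max().round(4))
c=f["R"]@p+f["t"];c=(c[:2]/c[2]*F+[f["cx"],f["cy"]]).astype(int);x,y=c
cv2.imwrite("pics/h.png",cv2.resize(f["pixels"][max(y-50,0):y+40,x-60:x+60,::-1],(800,600),interpolation=2))
```

```text
0.05 [349.02506647 279.4949781 ]
0 [345.95234425 286.89804041]
-0.019 [344.85509567 289.54162449]
[0.39446599 0.1914811  0.16673577] 5559 [0.06036765 0.0611278  0.06252975 0.17389316 0.17458599 0.17752258
 0.17938939 0.17945216 0.17992326 0.1828725 ]
0.006 3 -0.0009 0.0056 0.0069 0.0106
0.012 6 -0.0078 0.0094 0.0061 0.0113
0.018 6 0.0026 0.0094 0.0066 0.0112
0.024 2 0.0005 0.0058 0.0096 0.0109
0.03 6 -0.0064 0.0093 0.0067 0.0115
0.036 1 -0.0077 -0.0077 0.0109 0.0109
0.042 3 -0.0073 0.0134 0.0068 0.0121
0.048 8 -0.0088 0.0128 0.0071 0.0137
0.054 20 0.0127 0.0374 -0.0013 0.0131
```

View pics/h.png

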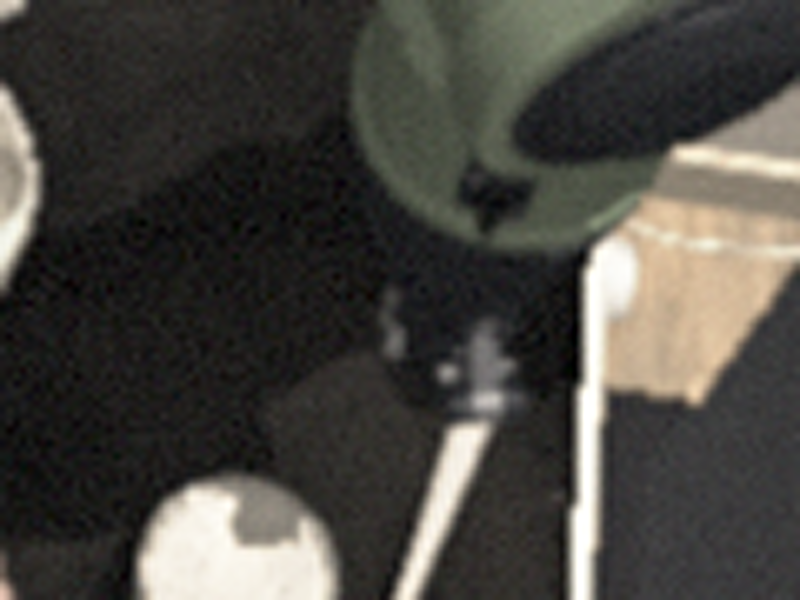

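Run:
```python
from h import *
from workcell import grab_frame,telemetry
np.set_printoptions(suppress=True,linewidth=200)
p=telemetry.observe()["position"];f=grab_frame("side");P=pts(f);print(p)
d=P-p
for y in range(274,302,2): print(y,[tuple((d[y,x]*1000).astype(int)) for x in range(344,366,4)])
```

```text
[0.39503618 0.18836852 0.1662073 ]
274 [(np.int64(21), np.int64(29), np.int64(141)), (np.int64(14), np.int64(33), np.int64(153)), (np.int64(7), np.int64(34), np.int64(159)), (np.int64(0), np.int64(36), np.int64(166)), (np.int64(-8), np.int64(33), np.int64(164)), (np.int64(-16), np.int64(31), np.int64(162))]
276 [(np.int64(14), np.int64(8), np.int64(79)), (np.int64(12), np.int64(33), np.int64(142)), (np.int64(6), np.int64(36), np.int64(153)), (np.int64(-1), np.int64(37), np.int64(158)), (np.int64(-9), np.int64(35), np.int64(158)), (np.int64(-19), np.int64(30), np.int64(148))]
278 [(np.int64(13), np.int64(11), np.int64(75)), (np.int64(7), np.int64(20), np.int64(100)), (np.int64(4), np.int64(35), np.int64(141)), (np.int64(-3), np.int64(36), np.int64(145)), (np.int64(-11), np.int64(34), np.int64(145)), (np.int64(-21), np.int64(28), np.int64(134))]
280 [(np.int64(13), np.int64(15), np.int64(73)), (np.int64(5), np.int64(19), np.int64(86)), (np.int64(1), np.int64(33), np.int64(124)), (np.int64(-5), np.int64(35), np.int64(133)), (np.int64(-14), np.int64(32), np.int64(130)), (np.int64(-68), n
[... 2142 characters left out ...]
4(56), np.int64(95)), (np.int64(-21), np.int64(55), np.int64(95)), (np.int64(-71), np.int64(-41), np.int64(-161))]
298 [(np.int64(-16), np.int64(-27), np.int64(-166)), (np.int64(-27), np.int64(-30), np.int64(-168)), (np.int64(-39), np.int64(-32), np.int64(-168)), (np.int64(-49), np.int64(-30), np.int64(-160)), (np.int64(-60), np.int64(-33), np.int64(-161)), (np.int64(-72), np.int64(-36), np.int64(-165))]
300 [(np.int64(-16), np.int64(-20), np.int64(-162)), (np.int64(-27), np.int64(-22), np.int64(-165)), (np.int64(-38), np.int64(-23), np.int64(-160)), (np.int64(-49), np.int64(-24), np.int64(-159)), (np.int64(-61), np.int64(-28), np.int64(-163)), (np.int64(-72), np.int64(-30), np.int64(-164))]
```

The closed fingers end only about 3 mm beyond the TCP, so the gripper body was rubbing on the lid. I'll tilt the tool 30° with its body leaning away from the box, so the fingertip can reach the low tab.

```bash
python3 -m crank '0 -.003 -.032 .0195 0 0 -.8;0 -.003 -.032 .0195 0 0 0;0 -.003 -.032 .0195 0 0 0;0 -.003 -.032 .0195 0 0 0;0 -.003 -.032 .0195 0 0 0;0 -.003 -.032 .0195 0 0 0;0 0 0 0 6 0 0;0 0 0 0 6 0 0'
python3 -m crank '0 0 0 0 6 0 0;0 0 0 0 6 0 0;0 0 0 0 6 0 0;0 0 .006 .011 0 0 0;0 0 .006 .011 0 0 0;0 0 0 0 0 0 0;0 0 0 0 0 0 0;0 0 0 0 0 0 0'
python3 - <<'E'
from workcell import telemetry
s=telemetry.observe();p=s["position"];d=p[:2]-[.5055,-.1227];print(d@[.9593,.2825],d@[-.2825,.9593],p[2])
E
```

```text
clock: 21.57
position: [0.4661, -0.0052, 0.0463]
tool_rot: [-3.005, -0.007, -2.877]
force: [0.1, 2.5, -0.1]
grip_width: -0.0003
finger_force: 0.0
clock: 22.23
position: [0.4633, 0.0071, 0.02]
tool_rot: [-2.796, -0.014, -2.861]
force: [-0.6, -0.1, -0.4]
grip_width: 0.0001
finger_force: 0.0
-0.0038007896703855185 0.13644653489670763 0.02003917909393599
```

```bash
python3 -m crank '0 0 -.0014 -.0038 0 0 0;0 0 0 0 3.5 0 0;0 0 0 0 3.5 0 0;0 0 0 0 3.5 0 0;0 0 0 0 0 0 0;0 0 0 0 0 0 0;0 0 0 0 0 0 0;0 0 0 0 0 0 0'
python3 - <<'E'
from workcell import telemetry
s=telemetry.observe();p=s["position"];d=p[:2]-[.5055,-.1227];print(d@[.9593,.2825],d@[-.2825,.9593],p[2],s["qpos"])
E
```

```text
clock: 22.9
position: [0.4635, 0.0076, 0.0241]
tool_rot: [-2.615, -0.013, -2.861]
force: [-0.1, -0.8, -0.5]
grip_width: -0.0
finger_force: 0.0
-0.003457757343423632 0.1368057076950291 0.024123435441681544 [-1.00477113  0.89335786  0.68517     2.2053487  -0.01705004  0.30565511
  1.37595933]
```

```bash
python3 -m crank '0 0 -.0045 .0026 0 0 0;0 0 -.0045 .0026 0 0 0;0 0 -.0045 .0026 0 0 0;0 0 -.0045 .0026 0 0 0;0 0 -.0045 .0026 0 0 0;0 0 -.0045 .0026 0 0 0;0 0 -.0045 .0026 0 0 0;0 0 0 0 0 0 0'
python3 -m crank '0 0 -.0017 .001 0 0 0;0 0 -.0017 .001 0 0 0;0 0 -.0017 .001 0 0 0;0 0 -.0009 .0005 0 0 0;0 0 0 0 0 0 0;0 0 0 0 0 0 0;0 0 0 0 0 0 0;0 0 0 0 0 0 0'
python3 -m crank '0 0 -.0009 .0005 0 0 0;0 0 -.0009 .0005 0 0 0;0 0 0 0 0 0 0;0 0 0 0 0 0 0;0 0 0 0 0 0 0;0 0 0 0 0 0 0;0 0 0 0 0 0 0;0 0 0 0 0 0 0'
python3 - <<'E'
from h import *
from workcell import telemetry,grab_frame
s=telemetry.observe();p=s["position"];d=p[:2]-[.5055,-.1227];print(d@[.9593,.2825],d@[-.2825,.9593],p[2])
f=grab_frame("top");P=pts(f);H=hsv(f)
m=(H[...,0]<25)&(H[...,1]>110)&(H[...,2]>90)&(P[...,2]>.1)&(P[...,2]<.15)&(abs(P[...,0]-.49)<.1)&(abs(P[...,1]+.1)<.07)
q=P[m];print(m.sum(),q.mean(0),((q[:,:2]-[.5055,-.1227])@[-.2825,.9593]).mean())
E
```

```text
clock: 23.57
position: [0.4736, -0.0278, 0.0239]
tool_rot: [-2.613, -0.014, -2.86]
force: [0.6, -0.3, 0.1]
grip_width: -0.0001
finger_force: 0.0
clock: 24.23
position: [0.4755, -0.0332, 0.0238]
tool_rot: [-2.613, -0.014, -2.859]
force: [0.1, -0.3, -0.5]
grip_width: 0.0001
finger_force: 0.0
clock: 24.9
position: [0.4761, -0.0353, 0.0238]
tool_rot: [-2.613, -0.013, -2.859]
force: [-0.5, 0.5, 0.3]
grip_width: -0.0002
finger_force: 0.0
-0.0035240010275822764 0.09219894232002745 0.0238274996304919
189 [ 0.50613802 -0.12419829  0.12628454] -0.0016175460119201587
```

```bash
cat > chk.py <<'E'
from h import *
from workcell import telemetry,grab_frame
s=telemetry.observe();p=s["position"];d=p[:2]-[.5055,-.1227];print(d@[.9593,.2825],d@[-.2825,.9593],p[2])
f=grab_frame("top");P=pts(f);H=hsv(f)
m=(H[...,0]<25)&(H[...,1]>110)&(H[...,2]>90)&(P[...,2]>.1)&(P[...,2]<.15)&(abs(P[...,0]-.49)<.1)&(abs(P[...,1]+.1)<.07)
q=P[m];print("box",m.sum(),q.mean(0),((q[:,:2]-[.5055,-.1227])@[-.2825,.9593]).mean())
E
for i in 1; do python3 -m crank '0 0 -.0009 .0005 0 0 0;0 0 -.0009 .0005 0 0 0;0 0 -.0009 .0005 0 0 0;0 0 0 0 0 0 0;0 0 0 0 0 0 0;0 0 0 0 0 0 0;0 0 0 0 0 0 0;0 0 0 0 0 0 0'; python3 chk.py; done
python3 -m crank '0 0 -.0009 .0005 0 0 0;0 0 -.0009 .0005 0 0 0;0 0 0 0 0 0 0;0 0 0 0 0 0 0;0 0 0 0 0 0 0;0 0 0 0 0 0 0;0 0 0 0 0 0 0;0 0 0 0 0 0 0'; python3 chk.py
python3 -m crank '0 0 -.0009 .0005 0 0 0;0 0 -.0009 .0005 0 0 0;0 0 0 0 0 0 0;0 0 0 0 0 0 0;0 0 0 0 0 0 0;0 0 0 0 0 0 0;0 0 0 0 0 0 0;0 0 0 0 0 0 0'; python3 chk.py
```

```text
clock: 25.62
position: [0.477, -0.0382, 0.0239]
tool_rot: [-2.613, -0.014, -2.859]
force: [0.9, -0.4, -0.3]
grip_width: 0.0002
finger_force: 0.0
-0.003521476610152464 0.0891072630995273 0.02389016703855586
box 192 [ 0.50682594 -0.12387931  0.1266678 ] -0.0015058861461068928
clock: 26.33
position: [0.4775, -0.0402, 0.0239]
tool_rot: [-2.613, -0.014, -2.859]
force: [-0.4, 0.3, 0.2]
grip_width: 0.0001
finger_force: 0.0
-0.003566860289986762 0.08702194675008795 0.0239444587682771
box 194 [ 0.50651003 -0.12396499  0.12663649] -0.001498837611541291
clock: 27.05
position: [0.478, -0.0422, 0.024]
tool_rot: [-2.613, -0.014, -2.859]
force: [0.8, 0.4, -1.2]
grip_width: 0.0
finger_force: 0.6
-0.0036171213754754667 0.08496354496212953 0.023976369805602454
box 197 [ 0.50526269 -0.12496042  0.12702601] -0.00210137595821614
```

```bash
python3 -m crank '0 0 -.0009 .0005 0 0 0;0 0 -.0009 .0005 0 0 0;0 0 -.0009 .0005 0 0 0;0 0 0 0 0 0 0;0 0 0 0 0 0 0;0 0 0 0 0 0 0;0 0 0 0 0 0 0;0 0 0 0 0 0 0'; python3 chk.py
python3 -m crank '0 0 -.0009 .0005 0 0 0;0 0 -.0009 .0005 0 0 0;0 0 -.0009 .0005 0 0 0;0 0 0 0 0 0 0;0 0 0 0 0 0 0;0 0 0 0 0 0 0;0 0 0 0 0 0 0;0 0 0 0 0 0 0'; python3 chk.py
```

```text
clock: 27.77
position: [0.479, -0.0452, 0.0241]
tool_rot: [-2.613, -0.014, -2.859]
force: [-0.7, 1.0, -0.0]
grip_width: -0.0
finger_force: 0.2
-0.0035785341634262226 0.08181553530315937 0.024114662233112406
box 190 [ 0.50717141 -0.12383769  0.12674015] -0.0015635569216147353
clock: 28.48
position: [0.4798, -0.0481, 0.0241]
tool_rot: [-2.613, -0.013, -2.859]
force: [0.1, -0.7, 0.1]
grip_width: -0.0002
finger_force: 0.0
-0.0035712263513058996 0.07879694139556412 0.024135499020830876
box 192 [ 0.50728098 -0.12380359  0.12663486] -0.001561801295996661
```

```bash
python3 -m crank '0 0 -.0009 .0005 0 0 0;0 0 -.0009 .0005 0 0 0;0 0 -.0009 .0005 0 0 0;0 0 0 0 0 0 0;0 0 0 0 0 0 0;0 0 0 0 0 0 0;0 0 0 0 0 0 0;0 0 0 0 0 0 0'; python3 chk.py
python3 - <<'E'
from h import *
from workcell import grab_frame
c=np.array([.5055,-.1227]);u=np.array([.9593,.2825]);fr=np.array([-.2825,.9593])
f=grab_frame("top");P=pts(f).reshape(-1,3);d=P[:,:2]-c;a=d@u;b=d@fr
for lo in np.arange(.052,.105,.004):
    m=(abs(a)<.022)&(b>=lo)&(b<lo+.004)&(P[:,2]>.015)
    if m.sum()>3: print(round(lo*1000+2),m.sum(),np.percentile(P[m,2]*1000,[2,10,50,90]).round(),(np.percentile(a[m],[2,98])*1000).round())
E
```

```text
clock: 29.2
position: [0.4807, -0.0511, 0.0242]
tool_rot: [-2.613, -0.014, -2.859]
force: [0.2, 0.5, -0.8]
grip_width: -0.0001
finger_force: 0.6
-0.003598813192155426 0.07569864617583968 0.024196065864199947
box 204 [ 0.50518778 -0.12587281  0.12677395] -0.002955473246444139
54 28 [81. 82. 85. 87.] [-18.  18.]
58 24 [77. 80. 82. 86.] [-19.  15.]
62 43 [27. 30. 80. 83.] [-21.  17.]
66 7 [28. 28. 29. 32.] [-19.  14.]
70 18 [ 28.  30. 133. 135.] [-21.  10.]
74 22 [ 31. 131. 135. 137.] [-16.  12.]
78 21 [ 89. 132. 136. 137.] [-14.  11.]
82 21 [100. 122. 128. 136.] [-13.  11.]
86 24 [ 52.  86. 123. 138.] [-12.  11.]
90 14 [ 71.  71.  81. 137.] [-12.   9.]
94 16 [ 75.  79. 136. 139.] [-13.  11.]
98 21 [ 89.  91. 138. 142.] [-15.  13.]
102 25 [ 96.  98. 140. 144.] [-17.  15.]
106 24 [100. 106. 145. 152.] [-15.  15.]
```

The hasp now hangs vertical, with its tab at f≈66–78 mm and z≈29 mm, and the box just started to move. I'll back off, rise, straighten the tool and check.

```bash
python3 -m crank '0 0 .013 -.0075 0 0 0;0 0 .034 -.02 0 0 0;0 0 .017 -.025 0 0 0;0 0 -.02 -.0346 0 0 0;.05 0 -.02 -.0346 0 0 0;.05 0 -.02 -.0346 0 0 0;.05 0 -.02 -.0346 -6 0 0;.05 0 0 0 -6 0 0'
python3 -m crank '.05 0 0 0 -6 0 0;.05 0 0 0 -6 0 0;.05 0 0 0 -6 0 0;.05 0 0 0 0 0 0;.05 0 0 0 0 0 0;.05 0 0 0 0 0 0;.05 0 0 0 0 0 0;.05 0 0 0 0 0 0'
python3 - <<'E'
from h import *
from workcell import grab_frame,telemetry
o=[]
for n,(r0,r1,c0,c1) in(("side",(170,245,275,375)),("top",(195,290,255,365))):
    f=grab_frame(n);o.append(cv2.resize(f["pixels"][r0:r1,c0:c1,::-1],(400,340),interpolation=2))
    P=pts(f);H=hsv(f)
    m=(H[...,0]<25)&(H[...,1]>110)&(H[...,2]>90)&(P[...,2]>.1)&(P[...,2]<.15)&(abs(P[...,0]-.49)<.1)&(abs(P[...,1]+.1)<.07)
    q=P[m];
    if len(q)<5: continue
    w=np.linalg.svd(q[:,:2]-q[:,:2].mean(0))[2][0];w=w*np.sign(w[0]);t=(q[:,:2]-q[:,:2].mean(0))@w;print(n,m.sum(),q.mean(0),w,t.min(),t.max())
c=q.mean(0)[:2];u=w;fr=np.array([-w[1],w[0]])
P=P.reshape(-1,3);d=P[:,:2]-c;a=d@u;b=d@fr
for lo in np.arange(.052,.105,.004):
    m=(abs(a)<.022)&(b>=lo)&(b<lo+.004)&(P[:,2]>.015)&(P[:,2]<.11)
    if m.sum()>3: print(round(lo*1000+2),m.sum(),np.percentile(P[m,2]*1000,[10,50,90]).round())
s=telemetry.observe();p=s["position"];print(s["clock"],p,s["tool_rot"],"du,df",(c-p[:2])@u,(c-p[:2])@fr)
cv2.imwrite('pics/i.png',np.hstack(o))
E
```

```text
clock: 29.97
position: [0.4614, 0.0312, 0.1909]
tool_rot: [-2.8, -0.01, -2.855]
force: [1.1, -0.5, -1.4]
grip_width: 0.0484
finger_force: 0.0
clock: 30.63
position: [0.4593, 0.0301, 0.1861]
tool_rot: [-3.075, -0.018, -2.858]
force: [0.8, 0.3, 0.1]
grip_width: 0.0497
finger_force: 0.0
side 27 [ 0.53185338 -0.11488549  0.12688788] [0.95357297 0.30116207] -0.023205959914248057 0.02242239158828023
top 186 [ 0.50531736 -0.12592159  0.12675691] [0.95593027 0.2935938 ] -0.05857573408965296 0.056261301000586315
54 35 [83. 87. 88.]
58 22 [83. 85. 88.]
62 26 [80. 83. 85.]
66 44 [29. 49. 83.]
70 24 [28. 31. 33.]
74 24 [28. 31. 34.]
78 4 [27. 28. 31.]
30.7333 [0.45935141 0.02987489 0.18616692] [-3.0750682  -0.01801496 -2.8580657 ] du,df -0.0018006378910542808 -0.1624258900336005
```

View pics/i.png

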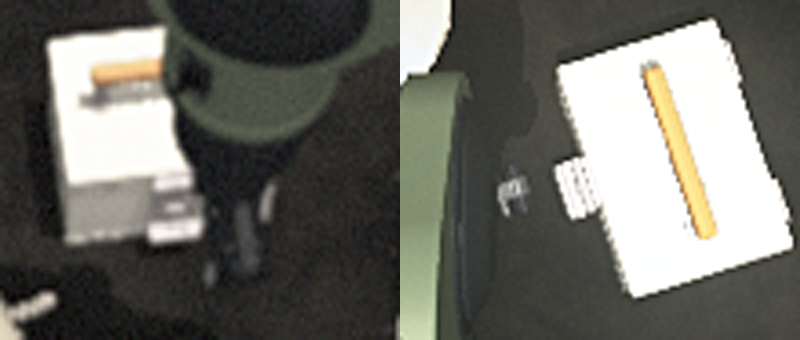

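The hasp is closed: in both views the tab hangs flat against the front, ending at f≈77 mm. Next I'll grasp the handle.

```bash
python3 -m crank '.05 0 0 0 -3.8 -1 -.6;.05 .003 -.032 0 0 0 0;.05 0 -.032 0 0 0 0;.05 0 -.032 0 0 0 0;.05 0 -.032 0 0 0 0;.05 0 -.033 0 0 0 0;.05 0 0 0 0 0 0;.05 0 0 0 0 0 0'
python3 - <<'E'
from workcell import telemetry
import numpy as np
s=telemetry.observe();p=s["position"];c=np.array([.5053,-.1259]);u=np.array([.957,.290]);fr=np.array([-.29,.957])
print(p,s["tool_rot"],(c-p[:2])@u-.001,(c-p[:2])@fr+.001)
E
```

```text
clock: 31.4
position: [0.503, -0.1273, 0.186]
tool_rot: [-3.141, -0.001, -2.851]
force: [0.7, 1.0, 0.2]
grip_width: 0.0498
finger_force: 0.0
[ 0.50304693 -0.12730048  0.18599584] [-3.14145968e+00 -1.08662630e-03 -2.85125452e+00] 0.0015623326066733188 0.0016868697163269848
```

```bash
python3 -m crank '.05 -.0015 .0015 .02 0 0 0;.05 0 0 .02 0 0 0;.05 0 0 .015 0 0 0;.05 0 0 .01 0 0 0;.05 0 0 .007 0 0 0;.05 0 0 0 0 0 0;.05 0 0 0 0 0 0;.05 0 0 0 0 0 0'
python3 -m crank '.0 0 0 0 0 0 0;.0 0 0 0 0 0 0;.0 0 0 0 0 0 0;.0 0 0 0 0 0 0;.0 0 0 0 0 0 0;.0 0 0 0 0 0 0;.0 0 0 0 0 0 0;.0 0 0 0 0 0 0' 80
```

```text
clock: 32.07
position: [0.5045, -0.1241, 0.115]
tool_rot: [3.141, 0.001, -2.849]
force: [-0.1, -0.1, -0.6]
grip_width: 0.05
finger_force: 0.0
clock: 32.73
position: [0.5047, -0.125, 0.1148]
tool_rot: [-3.141, 0.001, -2.85]
force: [1.4, -5.6, 6.4]
grip_width: 0.0115
finger_force: 79.5
```

```bash
python3 -m crank '0 0 0 -.001 0 0 0;0 0 0 -.002 0 0 0;0 0 0 -.003 0 0 0;0 0 0 -.004 0 0 0;0 0 0 -.004 0 0 0;0 0 0 -.003 0 0 0;0 0 0 -.002 0 0 0;0 0 0 0 0 0 0'
python3 - <<'E'
from h import *
from workcell import grab_frame
o=[]
for n,(r0,r1,c0,c1) in(("side",(170,245,275,375)),("top",(195,290,255,365))):
    f=grab_frame(n);o.append(cv2.resize(f["pixels"][r0:r1,c0:c1,::-1],(400,340),interpolation=2))
    P=pts(f).reshape(-1,3);d=P[:,:2]-[.5053,-.1259];a=d@[.957,.29];b=d@[-.29,.957]
    for bl in (-.045,-.03,.03,.045):
        k=(abs(abs(a)-.06)<.015)&(abs(b-bl)<.006)&(P[:,2]>.07)&(P[:,2]<.125);print(n,bl,k.sum(),np.median(P[k,2]) if k.sum() else 0)
cv2.imwrite('pics/j.png',np.hstack(o))
E
```

```text
clock: 33.4
position: [0.5043, -0.1242, 0.1338]
tool_rot: [3.141, 0.0, -2.849]
force: [1.1, -0.4, -5.9]
grip_width: 0.0116
finger_force: 78.4
side -0.045 70 0.10868849853657081
side -0.03 48 0.10975629710894735
side 0.03 70 0.10750188181727917
side 0.045 80 0.10661676920776064
top -0.045 0 0
top -0.03 0 0
top 0.03 29 0.10585527194509965
top 0.045 59 0.10596011895854152
```

View pics/j.png

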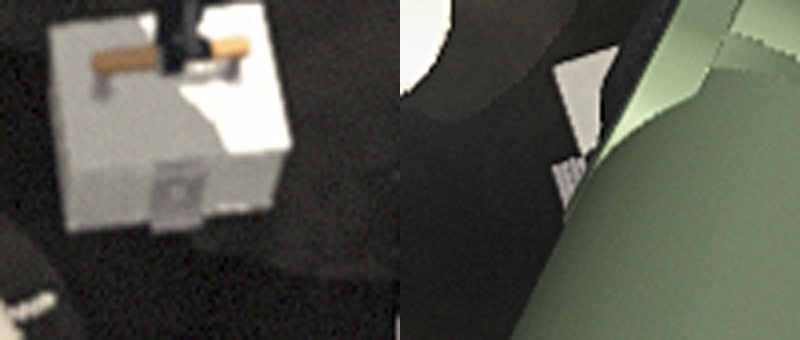

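The box is lifted about 20 mm, level, with the lid shut and the hasp on. I'll continue to 10 cm.

```bash
python3 -m crank '0 0 0 -.003 0 0 0;0 0 0 -.006 0 0 0;0 0 0 -.008 0 0 0;0 0 0 -.008 0 0 0;0 0 0 -.008 0 0 0;0 0 0 -.008 0 0 0;0 0 0 -.008 0 0 0;0 0 0 -.008 0 0 0' 90
python3 -m crank '0 0 0 -.008 0 0 0;0 0 0 -.007 0 0 0;0 0 0 -.005 0 0 0;0 0 0 -.003 0 0 0;0 0 0 -.001 0 0 0;0 0 0 0 0 0 0;0 0 0 0 0 0 0;0 0 0 0 0 0 0'
python3 -m crank '0 0 0 0 0 0 0;0 0 0 0 0 0 0;0 0 0 0 0 0 0;0 0 0 0 0 0 0;0 0 0 0 0 0 0;0 0 0 0 0 0 0;0 0 0 0 0 0 0;0 0 0 0 0 0 0'
python3 - <<'E'
from h import *
from workcell import grab_frame
f=grab_frame("side");P=pts(f).reshape(-1,3);d=P[:,:2]-[.5053,-.1259];a=d@[.957,.29];b=d@[-.29,.957]
for al in(-.06,.06):
  for bl in (-.045,-.03,.03,.045):
    k=(abs(a-al)<.015)&(abs(b-bl)<.006)&(P[:,2]>.15)&(P[:,2]<.205);print(al,bl,k.sum(),np.median(P[k,2]) if k.sum() else 0)
for lo in np.arange(.04,.10,.006):
    m=(abs(a)<.022)&(b>=lo)&(b<lo+.006)&(P[:,2]>.08)&(P[:,2]<.21)
    if m.sum()>3: print(round(lo*1000+3),m.sum(),np.percentile(P[m,2]*1000,[10,50,90]).round())
E
```

```text
clock: 34.17
position: [0.5041, -0.1242, 0.1913]
tool_rot: [3.141, 0.0, -2.849]
force: [-0.6, -0.2, -5.0]
grip_width: 0.0109
finger_force: 92.5
clock: 34.83
position: [0.5039, -0.1242, 0.214]
tool_rot: [3.141, -0.001, -2.849]
force: [-0.6, 0.1, -5.5]
grip_width: 0.0111
finger_force: 92.6
clock: 35.5
position: [0.5041, -0.1242, 0.2143]
tool_rot: [3.141, -0.0, -2.849]
force: [0.7, 0.6, -5.1]
grip_width: 0.0113
finger_force: 92.6
-0.06 -0.045 33 0.18937187417250825
-0.06 -0.03 11 0.1901634703091536
-0.06 0.03 36 0.18765453422776535
-0.06 0.045 40 0.18721941655209579
0.06 -0.045 34 0.19008034021273354
0.06 -0.03 32 0.18823251881840666
0.06 0.03 38 0.18780234953998354
0.06 0.045 41 0.1871043864085057
43 27 [185. 187. 188.]
49 48 [106. 185. 188.]
55 55 [143. 184. 188.]
61 97 [131. 157. 185.]
67 91 [130. 161. 182.]
73 28 [128. 131. 133.]
```

```bash
python3 -c "from workcell import bot; print(bot.job_done())"
```

```text
the job is handed in; nothing more can be done
None
```

The box is fastened (hasp hanging flat over the catch) and held by its handle about 10 cm up, level to about 1.5° and still. It was handed in at about 35.5 s; while closing the hasp, a few pushes slid the box about 4 cm across the worktop.

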